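Hang the parts basket on the drip bracket

TASK

Lift the little wire basket by its blue grip and hang it on the drip bracket: bring its cross bar in sideways through the open mouths of the two hooks, under the yellow keepers, and let it down into the throats so that it hangs freely and still from both hooks. The hooks' exact height on the post is not known, so feel your way in gently without forcing anything, keep the basket upright so that the small parts in it stay put, and leave the plaster models and the wax knife where they lie.

Things in the scene. Friction and masses are not known exactly. Their poses are not given: they have to be found in the camera images.
- basket: Loose wire basket holding small crowns, 0.2 to 0.4 kg, alike after a half turn. Tray 110 (x) by 80 (y) mm, rim 35 mm high. At x = -55 and +55 mm uprights (6 mm thick) rise from the rim to a round cross bar, 8 mm thick, along x. A stem 10 (x) by 8 (y) mm joins the bar's middle to the blue grip above. Origin: centre of the underside, z up.
- bar (a point): Middle of the basket's cross bar, on its centre line, 105 mm above the basket's underside.
- grip (a point): Centre of the basket's blue grip, 166 mm above the basket's underside, 61 mm above the bar. Grip 34 (x) by 14 (y) by 32 mm high; pinch it across the bar (basket's y).
- bracket: Drip bracket fixed to the bench. Origin on the bench right below the throats, z up; x lies along a bar hung there; +y is the way in, from the open mouths to the post. Two equal steel hook plates, 5 mm thick, upright at x = -30 and +30 mm, free room for the stem between them; each a C open to -y. Over 20 N between basket and hooks damages them. A flat blue mat lies below.
- throat (a point): Fixed on the bracket 170 mm above the bench, above its origin: NOMINAL centre line of a seated bar. The hook pair is clamped rigidly on the post anywhere from 10 mm lower to 10 mm higher, and this is not reported: feel for it. Throat: y = -6 to +6 mm, floor 4 mm below the seated centre line; behind it, from y = +6, a back wall up to the keeper. Lower arm: the 8 mm under the floor, y = -46 to +76.
- ledge (a point): Fixed on the bracket at y = -33 mm, 179 mm above the bench: NOMINAL centre line of a bar lying on the open part of the ledges (true one up to 10 mm lower or higher). Ledge: flat, y = -46 to -6, 9 mm above the throat floor; open from above from y = -46 to -20. A bar slid in along it meets the back wall with its centre at y = +2 and can then drop 9 mm.
- keeper (a point): Fixed on the bracket at y = -20 mm, 187 mm above the bench: NOMINAL lower front edge of the yellow keepers (as uncertain in height as the hooks). Each is an arm over ledge and throat, 8 mm thick, y = -20 to +76. Underside 12 mm above the ledge, so the 8 mm bar has 4 mm to spare. Grip and stem pass between the two keepers.
- post (a point): Top centre of the bracket's post, 34 by 14 mm, at y = +87 mm, 212 mm high. A cross plate 70 mm wide at y = 72 to 80 joins the hooks' rear; the foot, 150 by 110 by 12 mm, covers y = 35 to 145. The basket's tray cannot pass through the hook plates: come from the -y side with its rim below the lower arms.
- model_a: Plaster dental model, about 65 by 60 by 33 mm, loose on the bench; leave alone. Origin: centre of the underside.
- model_b: Second plaster dental model, same size; leave alone. Origin: centre of the underside.
- wax_knife: Wax knife, wooden handle and steel blade, 170 mm long along its x, 14 mm wide, 10 mm high, loose on the bench; leave alone. Origin: middle of its length, on the bench.

How it is judged:
By the outcome, as a careful person would: the job done as asked, in the order asked, and still so for the second after the job is handed in, with the robot touching nothing.
It also fails if it takes over 58 s, if anything falls off the work surface, if the arm or the gripper's body presses on something with over 40 N, if the wrist force passes 120 N, or if a joint passes its speed limit or range.

ROBOT

A 6-joint arm with a two-finger parallel gripper is mounted at the origin on the work surface. World frame = base frame: x ahead of the robot, y to its left, z up, the work surface at z = 0. Lengths are in m, angles in rad, forces in N, time in s.
With the tool pointing down it reaches from about 0.375 to 0.925 m from the base axis. Payload 5.7 kg.
Tool frame: the origin (TCP) lies on the centre line of the jaws, within the pads' length; the fingertips stand 25 mm ahead of it and the grasp point (between the pads) lies 6 mm ahead of it; z points along the fingers, y is the line along which they close (so a half turn about z gives the same grasp; the last joint's range is limited). The gripper opens to 85 mm and grips with 20 to 120 N. Pads are 22 mm wide; open, the fingers measure 114 mm over their backs; the gripper's body (76 mm by 85 mm) begins 54 mm behind the grasp point. The pads swing forward as they close: fully open they stand 13 mm farther back than shut.
Start: joints at [-1.321, 0.359, 1.51, -0, 1.272, -0.115], TCP at [0.214, -0.56, 0.256] pointing down, gripper open.
Joint ranges: [-2.97, 2.97], [-1.01, 2.36], [0.21, 2.38], [-0.96, 4.11], [0.2, 2.71], [-2.98, 2.98]. Speed limits (rad/s): [2.39, 2.39, 3.14, 3.14, 3.14, 3.14].

INTERFACE

Orientations are given as a unit quaternion [w, x, y, z].
In Python, from plant import env gives the robot as it stands.
- The arm moves only by the tool drive_tool, never from a script. Its argument "moves" is a list of rows, each an object of numbers: "rx", "ry", "rz": the turn, a rotation vector about the world's x, y, z in degrees; "dx", "dy", "dz": the shift along the world's x, y, z in mm; "jaw": the opening in per cent of the stroke, from 0 (shut) to 100 (fully open). A call has 1 to 5 rows; each row shifts and turns the commanded pose from where the row before left it; what a row does not reach is not made up. A row lasts 1/10 s, in which the tool goes at most 50 mm and 8.59 degrees, less where a joint would pass 70% of its speed; a pose out of reach is approached as far as the arm can. A call is refused whole if a number of a shift passes 50 or a number of a turn 8.59, either way. A call with a gripper value outside its range is refused whole. The fingers move at their own pace and stop on an object; "grip_force" is the grip in N (left out, the last holds). Time passes only in rows, so rows that do not move let the fingers close. It gives the time, the measured TCP pose, the force, the opening and the grip force at its end, in the units of the state.
- env.get_obs(): the state, without advancing time (a new reading comes with each control period).
- env.snapshot(name): name is "scene" or "top" or "wrist"; returns a dict with "frame" (420x560x3 uint8, red, green, blue), "K" (3x3 intrinsics, pixels), "k1" (the pictures are not rectified: a ray, as slopes to the right and down, at radius r is drawn at 1 + k1 r^2 times it, then the intrinsics apply), "pose" (4x4, takes a point from camera to world coordinates); the wrist camera has in their place "mount" (4x4, takes a point from camera to tool coordinates, whose origin is the TCP and whose axes are the flange's). Camera axes: x right, y up, looking along -z (the intrinsics and any distortion apply to the point x, -y, -z); pixel columns grow to the right and rows downward; lengths in m; the calibration is good to about 2 mm. A picture is of the moment at which its call begins: read the wrist's pose just before it. There is no depth.
- env.job_done(): hands the job in; it is judged then, once.
The state is a dict: "clock": time; "joints": joint angles; "qd": joint speeds; "joint_torque": joint torques, N m; "tcp_pos": TCP position; "tool_rot": TCP orientation; "ft_force": force on the tool from outside, world axes, zero at the start; "moment": the same for the moment, N m; "width": finger opening in m; "finger_force": force on a finger pad.
Only numpy, scipy, OpenCV 4.12 (cv2) and the standard library are available. Lean on these libraries where they do the work, as an engineer would, in place of code of your own. Each camera call takes 0.05 s, during which the arm holds its last target. There are 200 camera calls.

## Working session

There is one attempt and no reset: what is moved stays moved. The work goes in short steps, Python scripts to look and compute and a tool call to move; the robot and the scene stay as the last step left them, time stands still between calls to the robot, and variables do not carry over. Pictures are saved under pics/ and viewed, at most 10 in all, crops included, and the job is handed in when it is done.

Besides the shell and the picture viewer there is one more tool, called after "Emit:" in YAML: its name, and indented under it one key for each argument. drive_tool: Moves the arm, as the interface text tells. Its arguments: {"type":"object","properties":{"moves":{"type":"array"},"grip_force":{"type":"number"}},"required":["moves"]}

```bash
mkdir -p pics; ls; python3 - <<'E'
from plant import env
import cv2,json,numpy as np
o=env.get_obs(); print(o)
for n in("scene","top"):
    s=env.snapshot(n); cv2.imwrite(f"pics/{n}0.png",s["frame"][:,:,::-1])
    np.savez(f"{n}.npz",K=s["K"],k1=s["k1"],pose=s["pose"])
    print(n,s["K"],s["k1"],s["pose"])
E
```

```text
pics
{'clock': 0.0, 'joints': array([-1.32112192e+00,  3.59513737e-01,  1.51144100e+00, -8.08489915e-06,
        1.27247428e+00, -1.15126993e-01]), 'qd': array([ 0.00012259,  0.00043006, -0.00184481, -0.00069145, -0.00034841,
        0.00036112]), 'joint_torque': array([-1.17881886e-03, -5.27631533e+01, -2.78616643e+01, -2.09736991e-04,
        1.32873090e-02,  1.48316099e-05]), 'tcp_pos': array([ 0.21387684, -0.55991214,  0.25544507]), 'tool_rot': array([-9.15844097e-04,  9.83410431e-01,  1.81392063e-01, -6.55769051e-05]), 'ft_force': array([ 0.45259329, -0.13122706, -0.23689863]), 'moment': array([-0.02136359, -0.03218194,  0.03929264]), 'finger_force': 0.0, 'width': 0.08540810974205594}
scene [[524.06687911   0.         285.41009259]
 [  0.         524.06687911 213.88783117]
 [  0.           0.           1.        ]] -0.04348531810943897 [[-0.83523426 -0.4651799   0.29324289  0.90202781]
 [ 0.54980478 -0.71606821  0.43007096  0.48420788]
 [ 0.00992155  0.52043634  0.85384283  1.05343425]
 [ 0.          0.          0.          1.        ]]
top [[544.38241943   0.         279.18400307]
 [  0.         544.38241943 203.40885433]
 [  0.           0.           1.        ]] 0.06903243726283495 [[ 6.51901198e-02  9.67562234e-01 -2.44076979e-01  3.19018350e-01]
 [-9.97872072e-01  6.29022271e-02 -1.71649972e-02  1.16148836e-02]
 [-1.25521746e-03  2.44676589e-01  9.69603935e-01  1.32764538e+00]
 [ 0.00000000e+00  0.00000000e+00  0.00000000e+00  1.00000000e+00]]
```

View pics/scene0.png

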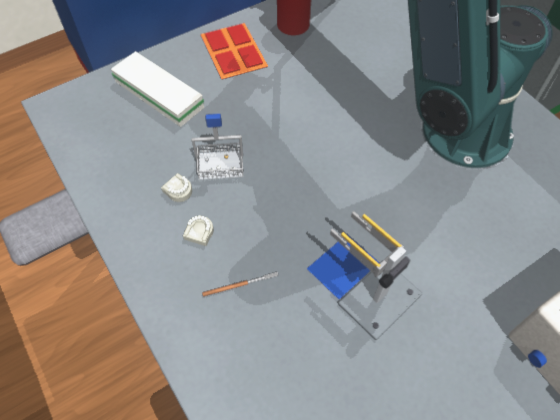

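View pics/top0.png

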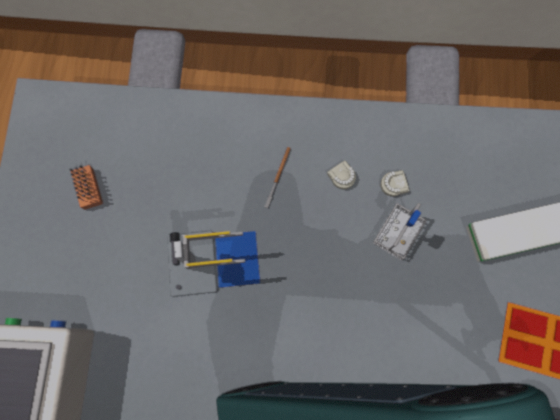

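The scene view shows the basket with its blue grip at about (213,121), the bracket's yellow keepers near (362,250)/(383,232) and the mat at (340,268). In the top view the basket is at (404,232) with its grip at (413,217). The bracket is at about (212,250) with its mouths to the right, and the models and knife are above. I'll enlarge both areas in one composite.

```bash
python3 - <<'E'
import cv2,numpy as np
a=cv2.imread("pics/scene0.png");b=cv2.imread("pics/top0.png")
def c(im,x,y,w,h): return cv2.resize(im[y:y+h,x:x+w],(400,300),interpolation=cv2.INTER_CUBIC)
o=np.vstack([np.hstack([c(a,170,105,100,75),c(a,300,200,133,100)]),np.hstack([c(b,360,195,100,75),c(b,160,215,133,100)])])
cv2.imwrite("pics/comp1.png",o)
E
```

```text
(no output)
```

View pics/comp1.png

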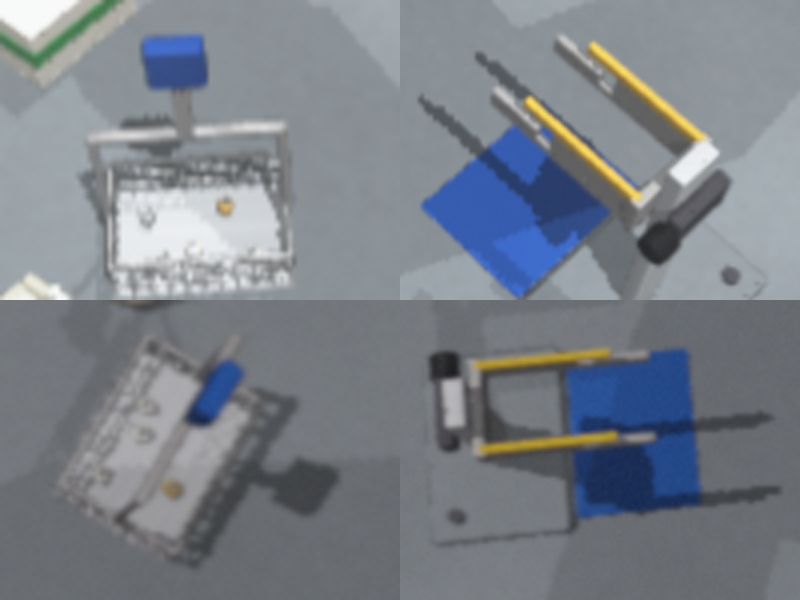

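The composite shows the basket's bar ends at scene (192,139.5)/(242.5,137) and top (391,249)/(419.5,205). The keeper ends are sharp in both views. Next I'll triangulate them.

```bash
cat > h.py <<'E'
import numpy as np,cv2
def ray(c,uv):
    K,k1,P=c["K"],float(c["k1"]),c["pose"]
    p=cv2.undistortPoints(np.array([[uv]],float),K,np.array([k1,0,0,0,0.]))[0,0]
    d=P[:3,:3]@np.array([p[0],-p[1],-1]); return P[:3,3],d/np.linalg.norm(d)
def tri(rs):
    A=0;b=0
    for o,d in rs:
        M=np.eye(3)-np.outer(d,d);A=A+M;b=b+M@o
    x=np.linalg.solve(A,b); return x,[np.linalg.norm((np.eye(3)-np.outer(d,d))@(x-o)) for o,d in rs]
def atz(r,z): o,d=r; return o+d*(z-o[2])/d[2]
def proj(c,X):
    P=c["pose"];p=P[:3,:3].T@(np.asarray(X)-P[:3,3]);x,y=p[0]/-p[2],-p[1]/-p[2]
    s=1+float(c["k1"])*(x*x+y*y);K=c["K"];return np.array([K[0,0]*s*x+K[0,2],K[1,1]*s*y+K[1,2]])
E
python3 - <<'E'
from h import *
np.set_printoptions(precision=4,suppress=True)
S=np.load("scene.npz");T=np.load("top.npz")
q=3.008
A=lambda x,y:ray(S,(170+x/4-.4,105+y/4-.4))
B=lambda x,y:ray(S,(300+(x-400)/q-.3,200+y/q-.3))
C=lambda x,y:ray(T,(360+x/4-.4,195+(y-300)/4-.4))
D=lambda x,y:ray(T,(160+(x-400)/q-.3,215+(y-300)/q-.3))
for n,r in dict(barNE=[A(90,139),C(238,340)],barSW=[A(289,127),C(125,515)],barmid=[A(186,131),C(184,427)],
  griptop=[A(175,42),C(218,390)],
  k1f=[B(528,100),D(608,353)],k1r=[B(638,200),D(475,365)],k2f=[B(592,46),D(616,437)],k2r=[B(708,140),D(480,450)],
  barNEx=[A(90,139),C(125,515)]).items():
    x,e=tri(r);print(n,x,"err",np.round(e[0]*1000,1))
for n,p in dict(mat1=(687,350),mat2=(698,502),mat3=(578,517),mat4=(567,366)).items(): print(n,atz(D(*p),0.001), )
for n,p in dict(s1=(515,125),s2=(424,205),s3=(520,297)).items(): print(n,atz(B(*p),0.001))
E
```

```text
barNE [ 0.6455 -0.2891  0.0969] err 2.0
barSW [ 0.5414 -0.2284  0.0986] err 2.2
barmid [ 0.594  -0.2605  0.0976] err 0.9
griptop [ 0.5955 -0.2587  0.1784] err 1.8
k1f [0.5357 0.1373 0.1798] err 2.3
k1r [0.521  0.2308 0.1798] err 2.4
k2f [0.4762 0.1268 0.1782] err 2.7
k2r [0.4599 0.2217 0.1817] err 4.0
barNEx [ 0.594  -0.2696  0.0632] err 57.9
mat1 [0.5778 0.09   0.001 ]
mat2 [0.4543 0.0717 0.001 ]
mat3 [0.4362 0.1669 0.001 ]
mat4 [0.5581 0.1874 0.001 ]
s1 [0.4802 0.0806 0.001 ]
s2 [0.5762 0.0979 0.001 ]
s3 [0.5599 0.195  0.001 ]
```

Emit:
drive_tool:
  moves:
    - {"dx": 25.4,"dy": 20,"rz": -3.4,"jaw": 100}
    - {"dx": 25.4,"dy": 20,"rz": -3.4}
    - {"dx": 25.4,"dy": 20,"rz": -3.4}
    - {"dx": 25.4,"dy": 20,"rz": -3.4}
    - {"dx": 25.4,"dy": 20,"rz": -3.4}

```text
schema error: expected keys rx, ry, rz, dx, dy, dz, jaw
```

Emit:
drive_tool:
  moves:
    - {"dx": 25.4,"dy": 20,"rz": -3.4}
    - {"dx": 25.4,"dy": 20,"rz": -3.4}
    - {"dx": 25.4,"dy": 20,"rz": -3.4}
    - {"dx": 25.4,"dy": 20,"rz": -3.4}
    - {"dx": 25.4,"dy": 20,"rz": -3.4}

```text
schema error: expected keys rx, ry, rz, dx, dy, dz, jaw
```

Emit:
drive_tool:
  moves:
    - {"dx": 25.4,"dy": 20,"rz": -3.4}
    - {"dx": 25.4,"dy": 20,"rz": -3.4}
    - {"dx": 25.4,"dy": 20,"rz": -3.4}
    - {"dx": 25.4,"dy": 20,"rz": -3.4}
    - {"jaw": 100}

```text
schema error: expected keys rx, ry, rz, dx, dy, dz, jaw
```

Emit:
drive_tool:
  moves:
    - {"jaw": 100}
    - {"jaw": 100}

```text
schema error: expected keys rx, ry, rz, dx, dy, dz, jaw
```

Emit:
drive_tool:
  moves:
    - {"rx": 0,"ry": 0,"rz": -3.6,"dx": 27,"dy": 21,"dz": 0,"jaw": 100}
    - {"rx": 0,"ry": 0,"rz": -3.6,"dx": 27,"dy": 21,"dz": 0,"jaw": 100}
    - {"rx": 0,"ry": 0,"rz": -3.6,"dx": 27,"dy": 21,"dz": 0,"jaw": 100}
    - {"rx": 0,"ry": 0,"rz": -3.6,"dx": 27,"dy": 21,"dz": 0,"jaw": 100}
    - {"rx": 0,"ry": 0,"rz": -3.6,"dx": 27,"dy": 21,"dz": 0,"jaw": 100}

```text
clock: 0.6
tcp_pos: [0.3498, -0.4543, 0.2559]
tool_rot: [-0.0, 1.0, 0.024, -0.0]
ft_force: [-0.1, -0.4, 0.5]
width: 0.0856
finger_force: 0.0
```

Emit:
drive_tool:
  moves:
    - {"rx": 0,"ry": 0,"rz": -3.6,"dx": 27,"dy": 21,"dz": 0,"jaw": 100}
    - {"rx": 0,"ry": 0,"rz": -3.6,"dx": 27,"dy": 21,"dz": 0,"jaw": 100}
    - {"rx": 0,"ry": 0,"rz": -3.6,"dx": 27,"dy": 21,"dz": 0,"jaw": 100}
    - {"rx": 0,"ry": 0,"rz": -3.6,"dx": 27,"dy": 21,"dz": 0,"jaw": 100}
    - {"rx": 0,"ry": 0,"rz": -3.6,"dx": 27,"dy": 21,"dz": 0,"jaw": 100}

```text
clock: 1.1
tcp_pos: [0.4848, -0.3493, 0.2559]
tool_rot: [-0.0, 0.991, -0.133, -0.0]
ft_force: [0.3, -0.9, 0.6]
width: 0.0853
finger_force: 0.0
```

Emit:
drive_tool:
  moves:
    - {"rx": 0,"ry": 0,"rz": -3.6,"dx": 27,"dy": 21,"dz": 0,"jaw": 100}
    - {"rx": 0,"ry": 0,"rz": -3.6,"dx": 27,"dy": 21,"dz": 0,"jaw": 100}
    - {"rx": 0,"ry": 0,"rz": -3.6,"dx": 27,"dy": 21,"dz": 0,"jaw": 100}
    - {"rx": 0,"ry": 0,"rz": -3.6,"dx": 27,"dy": 21,"dz": 0,"jaw": 100}
    - {"rx": 0,"ry": 0,"rz": 0,"dx": 0,"dy": 0,"dz": 0,"jaw": 100}

```text
clock: 1.6
tcp_pos: [0.5949, -0.2636, 0.2557]
tool_rot: [-0.001, 0.967, -0.254, 0.0]
ft_force: [0.7, -0.3, -0.3]
width: 0.0856
finger_force: 0.0
```

```bash
cat > snap.py <<'E'
import sys,cv2,numpy as np,pickle
from plant import env
for n in sys.argv[2:]:
    o=env.get_obs(); s=env.snapshot(n); cv2.imwrite(f"pics/{n}{sys.argv[1]}.png",s["frame"][:,:,::-1])
    pickle.dump((o,s),open(f"{n}{sys.argv[1]}.pkl","wb"))
o=env.get_obs(); np.set_printoptions(precision=4,suppress=True)
print(o["clock"],o["tcp_pos"],o["tool_rot"],o["ft_force"],o["moment"],o["width"],o["finger_force"])
E
python3 snap.py 1 wrist
```

```text
1.65 [ 0.5931 -0.2649  0.2556] [-0.0003  0.9674 -0.2531 -0.0003] [-1.3135 -0.3937 -0.2865] [0.0057 0.0795 0.017 ] 0.08572792845609507 0.0
```

View pics/wrist1.png

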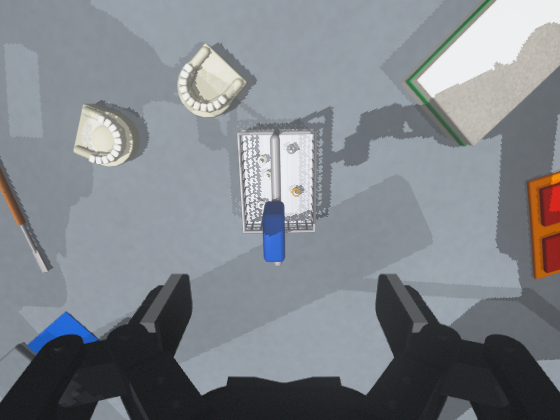

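The wrist view shows the basket upright below, with the bar's far end at (276,132), its near end hidden behind the grip at (277,263), the blue grip from (274,203) to (274,265), and the rim corners at (239,131), (312,129), (314,231) and (243,232). I'll back-project these.

```bash
cat >> h.py <<'E'
def wcam(o,s):
    from scipy.spatial.transform import Rotation as R
    M=np.eye(4);q=o["tool_rot"];M[:3,:3]=R.from_quat([q[1],q[2],q[3],q[0]]).as_matrix();M[:3,3]=o["tcp_pos"]
    return dict(K=s["K"],k1=s["k1"],pose=M@s["mount"])
E
python3 - <<'E'
from h import *
import pickle
np.set_printoptions(precision=4,suppress=True)
o,s=pickle.load(open("wrist1.pkl","rb"));c=wcam(o,s);print(c["pose"])
import cv2
f=s["frame"].astype(int);m=((f[:,:,2]>f[:,:,0]+50)&(f[:,:,2]>90)).astype(np.uint8)
n,l,st,ce=cv2.connectedComponentsWithStats(m)
for i in range(1,n):
    if st[i,4]>100: print(st[i],ce[i])
a=atz(ray(c,(276,133)),.105);b=atz(ray(c,(277,263)),.105);print("bar",a,b,np.degrees(np.arctan2(*(b-a)[1::-1])),np.linalg.norm(b-a))
r=[atz(ray(c,p),.035) for p in((239,131),(312,129),(314,231),(243,232))];print(np.array(r),np.mean(r,0))
# predicted grip corners for estimate
for X,Y,yaw in((.5945,-.259,-30.3),(.5945,-.2605,-30.3)):
  t=np.radians(yaw)
  print([np.round(proj(c,(X+dx*np.cos(t)-dy*np.sin(t),Y+dx*np.sin(t)+dy*np.cos(t),z))) for dx,dy,z in((-.017,-.007,.182),(.017,-.007,.182),(.017,.007,.182),(-.017,.007,.182),(-.017,0,.15),(.017,0,.15),(.055,0,.105),(-.055,0,.105))])
E
```

```text
[[-0.4903  0.827   0.275   0.6669]
 [-0.8715 -0.4641 -0.1581 -0.3043]
 [-0.0031 -0.3172  0.9483  0.3726]
 [ 0.      0.      0.      1.    ]]
[ 263  214   22   48 1000] [273.332 237.545]
[  27  312   72   42 1069] [ 61.0168 332.0402]
bar [ 0.6502 -0.287   0.105 ] [ 0.549  -0.2302  0.105 ] 150.68218524658164 0.11606067410283058
[[ 0.6659 -0.2509  0.035 ]
 [ 0.6315 -0.3162  0.035 ]
 [ 0.5325 -0.2664  0.035 ]
 [ 0.5701 -0.1968  0.035 ]] [ 0.6    -0.2576  0.035 ]
[array([289., 268.]), array([290., 219.]), array([267., 218.]), array([267., 267.]), array([279., 247.]), array([279., 203.]), array([281., 142.]), array([279., 264.])]
[array([291., 267.]), array([292., 218.]), array([269., 217.]), array([269., 266.]), array([280., 246.]), array([281., 202.]), array([282., 141.]), array([280., 263.])]
```

Emit:
drive_tool:
  moves:
    - {"rx": 0,"ry": 0,"rz": 0,"dx": 6.5,"dy": 8,"dz": -10,"jaw": 100}
    - {"rx": 0,"ry": 0,"rz": 0,"dx": 0,"dy": 0,"dz": -20,"jaw": 100}
    - {"rx": 0,"ry": 0,"rz": 0,"dx": 0,"dy": 0,"dz": -20,"jaw": 100}
    - {"rx": 0,"ry": 0,"rz": 0,"dx": 0,"dy": 0,"dz": -20,"jaw": 100}
    - {"rx": 0,"ry": 0,"rz": 0,"dx": 0,"dy": 0,"dz": -10,"jaw": 100}

```text
clock: 2.15
tcp_pos: [0.5965, -0.2582, 0.1736]
tool_rot: [-0.001, 0.967, -0.255, -0.002]
ft_force: [-0.4, 0.2, -0.6]
width: 0.0848
finger_force: 0.0
```

Emit:
drive_tool:
  moves:
    - {"rx": 0,"ry": 0,"rz": 0,"dx": 0,"dy": 0,"dz": 0,"jaw": 50}
    - {"rx": 0,"ry": 0,"rz": 0,"dx": 0,"dy": 0,"dz": 0,"jaw": 30}
    - {"rx": 0,"ry": 0,"rz": 0,"dx": 0,"dy": 0,"dz": 0,"jaw": 30}

```text
clock: 2.45
tcp_pos: [0.5991, -0.259, 0.1774]
tool_rot: [0.0, 0.967, -0.255, 0.001]
ft_force: [-0.1, 0.2, -0.9]
width: 0.0441
finger_force: 0.0
```

```bash
python3 snap.py 2 wrist
```

```text
2.5 [ 0.5992 -0.259   0.1774] [ 0.0002  0.967  -0.2547  0.001 ] [-0.318  0.329  0.449] [-0.0081 -0.018  -0.0009] 0.03610029675278142 0.0
```

View pics/wrist2.png

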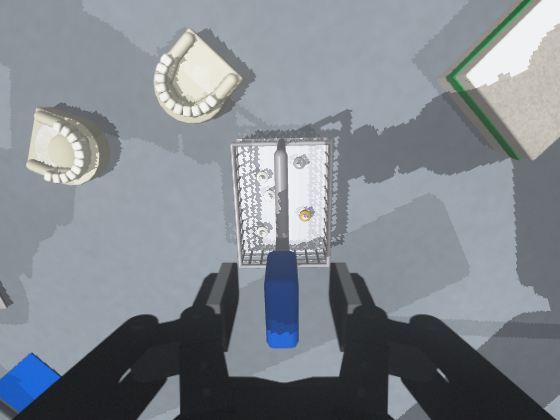

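The grip sits centred between the pads (282 against a pad mid-line of about 283) and the bar is parallel to the tool. I'll lower slightly and close.

Emit:
drive_tool:
  moves:
    - {"rx": 0,"ry": 0,"rz": 0,"dx": 0,"dy": 0,"dz": -3,"jaw": 10}
    - {"rx": 0,"ry": 0,"rz": 0,"dx": 0,"dy": 0,"dz": 0,"jaw": 0}
    - {"rx": 0,"ry": 0,"rz": 0,"dx": 0,"dy": 0,"dz": 0,"jaw": 0}
    - {"rx": 0,"ry": 0,"rz": 0,"dx": 0,"dy": 0,"dz": 0,"jaw": 0}
    - {"rx": 0,"ry": 0,"rz": 0,"dx": 0,"dy": 0,"dz": 0,"jaw": 0}
  grip_force: 50

```text
clock: 3.0
tcp_pos: [0.5992, -0.2587, 0.1738]
tool_rot: [0.0, 0.967, -0.255, 0.001]
ft_force: [2.5, 0.4, 2.6]
width: 0.0133
finger_force: 50.7
```

Emit:
drive_tool:
  moves:
    - {"rx": 0,"ry": 0,"rz": 0,"dx": 0,"dy": 0,"dz": 1,"jaw": 0}
    - {"rx": 0,"ry": 0,"rz": 0,"dx": 0,"dy": 0,"dz": 3,"jaw": 0}
    - {"rx": 0,"ry": 0,"rz": 0,"dx": 0,"dy": 0,"dz": 4,"jaw": 0}
    - {"rx": 0,"ry": 0,"rz": 0,"dx": 0,"dy": 0,"dz": 4,"jaw": 0}
    - {"rx": 0,"ry": 0,"rz": 0,"dx": 0,"dy": 0,"dz": 0,"jaw": 0}

```text
clock: 3.5
tcp_pos: [0.5987, -0.2587, 0.1859]
tool_rot: [0.0, 0.967, -0.255, 0.0]
ft_force: [0.4, 0.0, -2.4]
width: 0.0134
finger_force: 50.0
```

Emit:
drive_tool:
  moves:
    - {"rx": 0,"ry": 0,"rz": 0,"dx": 0,"dy": 0,"dz": 0,"jaw": 0}
    - {"rx": 0,"ry": 0,"rz": 0,"dx": 0,"dy": 0,"dz": 0,"jaw": 0}

```text
clock: 3.7
tcp_pos: [0.5984, -0.2584, 0.1852]
tool_rot: [-0.0, 0.967, -0.255, -0.0]
ft_force: [-0.8, 0.5, -3.3]
width: 0.0132
finger_force: 50.0
```

```bash
python3 snap.py 3 wrist
```

```text
3.75 [ 0.5984 -0.2584  0.1851] [-0.0001  0.967  -0.2546 -0.0002] [-0.5996  0.3411 -3.3061] [ 0.0092 -0.0007 -0.0181] 0.013609323259154902 49.95447278022766
```

Emit:
drive_tool:
  moves:
    - {"rx": 0,"ry": 0,"rz": 0,"dx": 0,"dy": 0,"dz": 10,"jaw": 0}
    - {"rx": 0,"ry": 0,"rz": 0,"dx": 0,"dy": 0,"dz": 20,"jaw": 0}
    - {"rx": 0,"ry": 0,"rz": 0,"dx": 0,"dy": 0,"dz": 25,"jaw": 0}
    - {"rx": 0,"ry": 0,"rz": 0,"dx": 0,"dy": 0,"dz": 20,"jaw": 0}
    - {"rx": 0,"ry": 0,"rz": 1.2,"dx": -2.5,"dy": 10.5,"dz": 14,"jaw": 0}

```text
clock: 4.25
tcp_pos: [0.5969, -0.2492, 0.2767]
tool_rot: [0.001, 0.97, -0.245, 0.002]
ft_force: [0.1, 0.1, -3.5]
width: 0.0134
finger_force: 49.9
```

Emit:
drive_tool:
  moves:
    - {"rx": 0,"ry": 0,"rz": 2.4,"dx": -5.2,"dy": 21,"dz": 0,"jaw": 0}
    - {"rx": 0,"ry": 0,"rz": 2.4,"dx": -5.2,"dy": 21,"dz": 0,"jaw": 0}
    - {"rx": 0,"ry": 0,"rz": 2.4,"dx": -5.2,"dy": 21,"dz": 0,"jaw": 0}
    - {"rx": 0,"ry": 0,"rz": 2.4,"dx": -5.2,"dy": 21,"dz": 0,"jaw": 0}
    - {"rx": 0,"ry": 0,"rz": 2.4,"dx": -5.2,"dy": 21,"dz": 0,"jaw": 0}

```text
clock: 4.75
tcp_pos: [0.5689, -0.1404, 0.2735]
tool_rot: [-0.0, 0.99, -0.14, -0.001]
ft_force: [-0.1, -0.9, -3.1]
width: 0.0133
finger_force: 49.9
```

Emit:
drive_tool:
  moves:
    - {"rx": 0,"ry": 0,"rz": 2.4,"dx": -5.2,"dy": 21,"dz": 0,"jaw": 0}
    - {"rx": 0,"ry": 0,"rz": 2.4,"dx": -5.2,"dy": 21,"dz": 0,"jaw": 0}
    - {"rx": 0,"ry": 0,"rz": 2.4,"dx": -5.2,"dy": 21,"dz": 0,"jaw": 0}
    - {"rx": 0,"ry": 0,"rz": 2.4,"dx": -5.2,"dy": 21,"dz": 0,"jaw": 0}
    - {"rx": 0,"ry": 0,"rz": 2.4,"dx": -5.2,"dy": 21,"dz": 0,"jaw": 0}

```text
clock: 5.25
tcp_pos: [0.5431, -0.0359, 0.274]
tool_rot: [-0.0, 0.999, -0.035, -0.0]
ft_force: [0.3, 0.2, -2.7]
width: 0.0132
finger_force: 49.9
```

Emit:
drive_tool:
  moves:
    - {"rx": 0,"ry": 0,"rz": 2.6,"dx": -5.2,"dy": 21,"dz": 0,"jaw": 0}
    - {"rx": 0,"ry": 0,"rz": 2.6,"dx": -5.2,"dy": 21,"dz": 0,"jaw": 0}
    - {"rx": 0,"ry": 0,"rz": 2.6,"dx": -5.2,"dy": 21,"dz": 0,"jaw": 0}
    - {"rx": 0,"ry": 0,"rz": 2.6,"dx": -5.2,"dy": 21,"dz": 0,"jaw": 0}
    - {"rx": 0,"ry": 0,"rz": 2.6,"dx": -5.2,"dy": 21,"dz": 0,"jaw": 0}

```text
clock: 5.75
tcp_pos: [0.5169, 0.0689, 0.274]
tool_rot: [-0.0, 0.997, 0.078, -0.0]
ft_force: [0.8, -0.1, -2.8]
width: 0.0136
finger_force: 49.8
```

Emit:
drive_tool:
  moves:
    - {"rx": 0,"ry": 0,"rz": 0,"dx": -2.5,"dy": 10.5,"dz": 0,"jaw": 0}
    - {"rx": 0,"ry": 0,"rz": 0,"dx": 0,"dy": 0,"dz": 0,"jaw": 0}
    - {"rx": 0,"ry": 0,"rz": 0,"dx": 0,"dy": 0,"dz": 0,"jaw": 0}
    - {"rx": 0,"ry": 0,"rz": 0,"dx": 0,"dy": 0,"dz": 0,"jaw": 0}

```text
clock: 6.15
tcp_pos: [0.5158, 0.0768, 0.2743]
tool_rot: [0.0, 0.997, 0.076, 0.0]
ft_force: [-0.3, -0.4, -3.2]
width: 0.0133
finger_force: 49.9
```

```bash
python3 snap.py 4 wrist scene top; python3 -c "
import cv2,numpy as np
a=cv2.imread('pics/wrist4.png');b=cv2.imread('pics/scene4.png');c=cv2.imread('pics/top4.png')
f=lambda im,x,y,w,h:cv2.resize(im[y:y+h,x:x+w],(400,300),interpolation=cv2.INTER_CUBIC)
cv2.imwrite('pics/comp4.png',np.vstack([np.hstack([f(a,0,0,560,420),f(a,140,100,280,210)]),np.hstack([f(b,260,140,160,120),f(c,160,190,160,120)])]))"
```

```text
6.3 [0.5158 0.0768 0.2742] [0.0001 0.9972 0.0753 0.    ] [ 0.519   0.2148 -3.2709] [ 0.0351  0.0458 -0.0359] 0.013207927028850184 49.89366888999939
```

View pics/comp4.png

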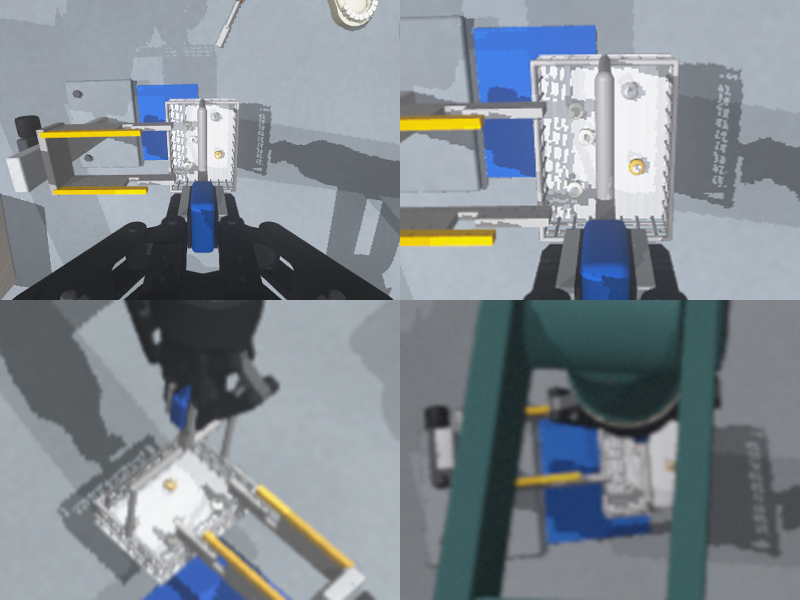

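The basket hangs upright, its crowns in the tray and the bar parallel to the hooks' x. The hook tips (crop ~(545,110), (550,212)) and keeper fronts (crop ~(481,124), (494,238)) are ahead in y. I'll check the predicted keeper and bar pixels against these.

```bash
python3 - <<'E'
from h import *
import pickle
np.set_printoptions(precision=1,suppress=True)
o,s=pickle.load(open("wrist4.pkl","rb"));c=wcam(o,s)
f=s["frame"].astype(int);m=((f[:,:,0]>f[:,:,2]+70)&(f[:,:,1]>f[:,:,2]+45)&(f[:,:,0]>120)).astype(np.uint8)
n,l,st,ce=cv2.connectedComponentsWithStats(m)
for i in range(1,n):
    if st[i,4]>60:
        print(st[i]); 
        x1=st[i,0]+st[i,2]-1
        for x in (st[i,0]+2,x1-4,x1-1): 
            r=np.where(l[:,x]==i)[0];print(x,r.min(),r.max(),[tuple(f[y,x]) for y in r])
def P(X,Y,yaw,x,y,z):
  t=np.radians(yaw);return proj(c,(X+x*np.cos(t)-y*np.sin(t),Y+x*np.sin(t)+y*np.cos(t),z))
for zt in(.160,.166,.172):
  for x0 in(.03,-.03):
    print(zt,x0,"front top +x/-x, bottom +x",P(.503,.1515,9.6,x0+.0025,-.02,zt+.025),P(.503,.1515,9.6,x0-.0025,-.02,zt+.025),P(.503,.1515,9.6,x0+.0025,-.02,zt+.017),"rear top +x",P(.503,.1515,9.6,x0+.0025,.076,zt+.025),"tip top",P(.503,.1515,9.6,x0,-.046,zt+.005))
print("bar end",P(*o["tcp_pos"][:2],8.6,.055,0,.2055),"bar near stem",P(*o["tcp_pos"][:2],8.6,.005,0,.2055))
E
```

```text
[  55  181  142   13 1402]
57 186 192 [(np.int64(241), np.int64(208), np.int64(10)), (np.int64(240), np.int64(207), np.int64(10)), (np.int64(240), np.int64(208), np.int64(10)), (np.int64(240), np.int64(208), np.int64(10)), (np.int64(240), np.int64(206), np.int64(10)), (np.int64(240), np.int64(206), np.int64(10)), (np.int64(236), np.int64(205), np.int64(66))]
192 181 190 [(np.int64(145), np.int64(118), np.int64(66)), (np.int64(171), np.int64(135), np.int64(60)), (np.int64(240), np.int64(206), np.int64(11)), (np.int64(243), np.int64(214), np.int64(10)), (np.int64(243), np.int64(214), np.int64(10)), (np.int64(243), np.int64(214), np.int64(10)), (np.int64(243), np.int64(214), np.int64(10)), (np.int64(243), np.int64(215), np.int64(10)), (np.int64(245), np.int64(229), np.int64(10)), (np.int64(180), np.int64(157), np.int64(76))]
195 181 190 [(np.int64(152), np.int64(123), np.int64(61)), (np.int64(174), np.int64(139), np.int64(57)), (np.int64(220), np.int64(175), np.int64(47)), (np.int64(224), np.int64(179), np.int64(44)), (np.int64(234), np.int64(195), np.int64(32)), (np.int64(235), np.int6
[... 2675 characters left out ...]
240.2 181.9]
0.16 -0.03 front top +x/-x, bottom +x [204.9 268.1] [205.6 274.3] [207.4 262.9] rear top +x [ 75.  268.7] tip top [244.7 258.2]
0.166 0.03 front top +x/-x, bottom +x [194.  188.2] [194.8 195.8] [197.1 185.2] rear top +x [ 49.9 191.1] tip top [239.1 183.9]
0.166 -0.03 front top +x/-x, bottom +x [203.  272.3] [203.7 278.6] [205.6 266.8] rear top +x [ 70.1 272.8] tip top [243.9 261.8]
0.172 0.03 front top +x/-x, bottom +x [191.5 190.6] [192.3 198.4] [194.8 187.4] rear top +x [ 43.7 193.6] tip top [238. 186.]
0.172 -0.03 front top +x/-x, bottom +x [200.9 276.6] [201.7 283.1] [203.6 270.9] rear top +x [ 65. 277.] tip top [242.9 265.6]
bar end [282.8 154.1] bar near stem [282.7 235.7]
```

Emit:
drive_tool:
  moves:
    - {"rx": 0,"ry": 0,"rz": 0.3,"dx": -1.2,"dy": 7.4,"dz": 0,"jaw": 0}
    - {"rx": 0,"ry": 0,"rz": 0.3,"dx": -2,"dy": 14,"dz": 0,"jaw": 0}
    - {"rx": 0,"ry": 0,"rz": 0.4,"dx": -2,"dy": 14,"dz": 0,"jaw": 0}
    - {"rx": 0,"ry": 0,"rz": 0,"dx": -1,"dy": 7,"dz": 0,"jaw": 0}
    - {"rx": 0,"ry": 0,"rz": 0,"dx": 0,"dy": 0,"dz": 0,"jaw": 0}

```text
clock: 6.8
tcp_pos: [0.509, 0.1215, 0.2743]
tool_rot: [-0.0, 0.996, 0.086, -0.0]
ft_force: [-0.2, -0.6, -2.8]
width: 0.0132
finger_force: 49.9
```

Emit:
drive_tool:
  moves:
    - {"rx": 0,"ry": 0,"rz": 0,"dx": 0,"dy": 0,"dz": -4,"jaw": 0}
    - {"rx": 0,"ry": 0,"rz": 0,"dx": 0,"dy": 0,"dz": -5,"jaw": 0}
    - {"rx": 0,"ry": 0,"rz": 0,"dx": 0,"dy": 0,"dz": -4,"jaw": 0}
    - {"rx": 0,"ry": 0,"rz": 0,"dx": 0,"dy": 0,"dz": 0,"jaw": 0}
    - {"rx": 0,"ry": 0,"rz": 0,"dx": 0,"dy": 0,"dz": 0,"jaw": 0}

```text
clock: 7.3
tcp_pos: [0.5093, 0.1196, 0.261]
tool_rot: [-0.0, 0.996, 0.084, -0.0]
ft_force: [-0.5, 0.4, -2.7]
width: 0.0132
finger_force: 49.9
```

```bash
python3 snap.py 5 wrist; python3 -c "
import cv2
a=cv2.imread('pics/wrist5.png')[130:340,60:340];cv2.imwrite('pics/crop5.png',cv2.resize(a,(800,600),interpolation=cv2.INTER_CUBIC))"
```

```text
7.35 [0.5094 0.1197 0.2612] [-0.      0.9964  0.0844 -0.0001] [-0.4704  0.1413 -3.2467] [ 0.0323 -0.0561 -0.0044] 0.013393013126179082 49.8599249124527
```

View pics/crop5.png

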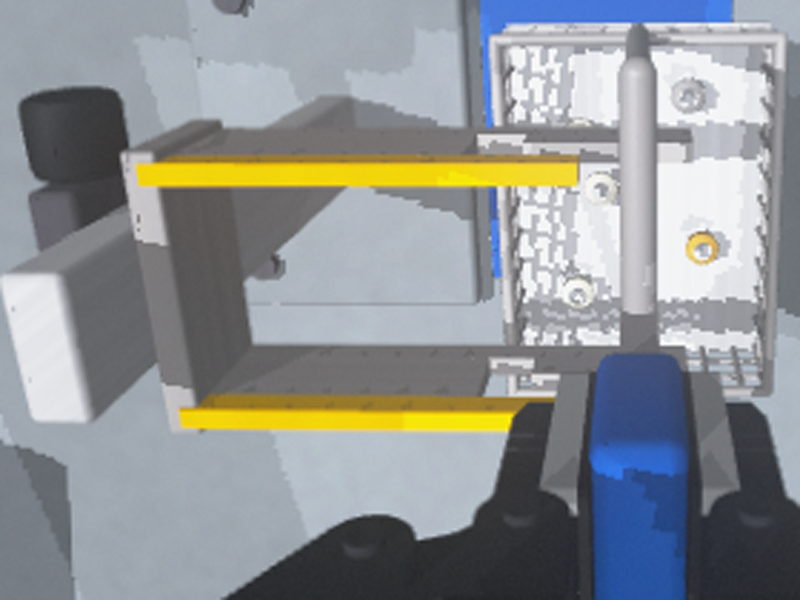

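The bar (crop columns 620–656) is over the open ledges, between the keeper fronts (578) and the hook tips (692), and square to them. I'll go down gently.

Emit:
drive_tool:
  moves:
    - {"rx": 0,"ry": 0,"rz": 0,"dx": 0,"dy": 0,"dz": -3,"jaw": 0}
    - {"rx": 0,"ry": 0,"rz": 0,"dx": 0,"dy": 0,"dz": -3,"jaw": 0}
    - {"rx": 0,"ry": 0,"rz": 0,"dx": 0,"dy": 0,"dz": -3,"jaw": 0}
    - {"rx": 0,"ry": 0,"rz": 0,"dx": 0,"dy": 0,"dz": -2,"jaw": 0}
    - {"rx": 0,"ry": 0,"rz": 0,"dx": 0,"dy": 0,"dz": 0,"jaw": 0}

```text
clock: 7.85
tcp_pos: [0.509, 0.1199, 0.2498]
tool_rot: [-0.0, 0.996, 0.085, -0.0]
ft_force: [0.3, -0.9, -3.3]
width: 0.0131
finger_force: 49.9
```

Emit:
drive_tool:
  moves:
    - {"rx": 0,"ry": 0,"rz": 0,"dx": 0,"dy": 0,"dz": -1,"jaw": 0}
    - {"rx": 0,"ry": 0,"rz": 0,"dx": 0,"dy": 0,"dz": -1,"jaw": 0}
    - {"rx": 0,"ry": 0,"rz": 0,"dx": 0,"dy": 0,"dz": -1,"jaw": 0}

```text
clock: 8.15
tcp_pos: [0.5094, 0.1199, 0.2473]
tool_rot: [-0.0, 0.996, 0.085, 0.0]
ft_force: [-0.4, 0.1, -2.7]
width: 0.0139
finger_force: 49.9
```

Emit:
drive_tool:
  moves:
    - {"rx": 0,"ry": 0,"rz": 0,"dx": 0,"dy": 0,"dz": -1,"jaw": 0}
    - {"rx": 0,"ry": 0,"rz": 0,"dx": 0,"dy": 0,"dz": -1,"jaw": 0}
    - {"rx": 0,"ry": 0,"rz": 0,"dx": 0,"dy": 0,"dz": -1,"jaw": 0}

```text
clock: 8.45
tcp_pos: [0.5094, 0.1199, 0.2442]
tool_rot: [-0.0, 0.996, 0.085, 0.0]
ft_force: [-1.0, 0.3, -3.8]
width: 0.0136
finger_force: 49.9
```

Emit:
drive_tool:
  moves:
    - {"rx": 0,"ry": 0,"rz": 0,"dx": 0,"dy": 0,"dz": -0.7,"jaw": 0}
    - {"rx": 0,"ry": 0,"rz": 0,"dx": 0,"dy": 0,"dz": -0.7,"jaw": 0}
    - {"rx": 0,"ry": 0,"rz": 0,"dx": 0,"dy": 0,"dz": -0.7,"jaw": 0}

```text
clock: 8.75
tcp_pos: [0.5093, 0.1199, 0.2421]
tool_rot: [-0.0, 0.996, 0.085, 0.0]
ft_force: [-0.8, 0.2, -3.7]
width: 0.0132
finger_force: 49.9
```

Emit:
drive_tool:
  moves:
    - {"rx": 0,"ry": 0,"rz": 0,"dx": 0,"dy": 0,"dz": -0.7,"jaw": 0}
    - {"rx": 0,"ry": 0,"rz": 0,"dx": 0,"dy": 0,"dz": -0.7,"jaw": 0}
    - {"rx": 0,"ry": 0,"rz": 0,"dx": 0,"dy": 0,"dz": -0.7,"jaw": 0}

```text
clock: 9.05
tcp_pos: [0.5093, 0.1199, 0.24]
tool_rot: [-0.0, 0.996, 0.085, 0.0]
ft_force: [0.8, -1.2, -3.4]
width: 0.0133
finger_force: 49.9
```

Emit:
drive_tool:
  moves:
    - {"rx": 0,"ry": 0,"rz": 0,"dx": 0,"dy": 0,"dz": -0.5,"jaw": 0}
    - {"rx": 0,"ry": 0,"rz": 0,"dx": 0,"dy": 0,"dz": -0.5,"jaw": 0}
    - {"rx": 0,"ry": 0,"rz": 0,"dx": 0,"dy": 0,"dz": -0.5,"jaw": 0}

```text
clock: 9.35
tcp_pos: [0.5093, 0.1199, 0.2385]
tool_rot: [-0.0, 0.996, 0.085, 0.0]
ft_force: [-0.3, 0.5, -2.6]
width: 0.0132
finger_force: 49.9
```

Emit:
drive_tool:
  moves:
    - {"rx": 0,"ry": 0,"rz": 0,"dx": 0,"dy": 0,"dz": -0.5,"jaw": 0}
    - {"rx": 0,"ry": 0,"rz": 0,"dx": 0,"dy": 0,"dz": -0.5,"jaw": 0}
    - {"rx": 0,"ry": 0,"rz": 0,"dx": 0,"dy": 0,"dz": 0,"jaw": 0}

```text
clock: 9.65
tcp_pos: [0.5094, 0.1199, 0.2379]
tool_rot: [-0.0, 0.996, 0.085, 0.0]
ft_force: [-1.9, -0.4, 0.0]
width: 0.0135
finger_force: 50.5
```

Emit:
drive_tool:
  moves:
    - {"rx": 0,"ry": 0,"rz": 0,"dx": 0,"dy": 0,"dz": -0.4,"jaw": 0}
    - {"rx": 0,"ry": 0,"rz": 0,"dx": 0,"dy": 0,"dz": 0,"jaw": 0}

```text
clock: 9.85
tcp_pos: [0.5095, 0.1199, 0.2378]
tool_rot: [-0.0, 0.996, 0.085, 0.0]
ft_force: [-2.0, -0.3, 4.6]
width: 0.0131
finger_force: 51.1
```

Contact is confirmed at a TCP z of about 0.238, which puts the hooks about 10 mm low. I'll lift to mid-gap and slide in under the keepers.

Emit:
drive_tool:
  moves:
    - {"rx": 0,"ry": 0,"rz": 0,"dx": 0,"dy": 0,"dz": 1.5,"jaw": 0}
    - {"rx": 0,"ry": 0,"rz": 0,"dx": 0,"dy": 0,"dz": 1.4,"jaw": 0}
    - {"rx": 0,"ry": 0,"rz": 0,"dx": 0,"dy": 0,"dz": 0,"jaw": 0}
    - {"rx": 0,"ry": 0,"rz": 0,"dx": 0,"dy": 0,"dz": 0,"jaw": 0}

```text
clock: 10.25
tcp_pos: [0.5093, 0.1199, 0.2398]
tool_rot: [-0.0, 0.996, 0.085, -0.0]
ft_force: [0.2, -0.2, -3.6]
width: 0.0128
finger_force: 50.0
```

Emit:
drive_tool:
  moves:
    - {"rx": 0,"ry": 0,"rz": 0,"dx": -0.3,"dy": 2,"dz": 0,"jaw": 0}
    - {"rx": 0,"ry": 0,"rz": 0,"dx": -0.5,"dy": 3,"dz": 0,"jaw": 0}
    - {"rx": 0,"ry": 0,"rz": 0,"dx": -0.5,"dy": 3,"dz": 0,"jaw": 0}
    - {"rx": 0,"ry": 0,"rz": 0,"dx": -0.5,"dy": 3,"dz": 0,"jaw": 0}

```text
clock: 10.65
tcp_pos: [0.5074, 0.1313, 0.24]
tool_rot: [-0.0, 0.996, 0.085, -0.0]
ft_force: [0.7, -0.4, -3.1]
width: 0.0133
finger_force: 49.9
```

Emit:
drive_tool:
  moves:
    - {"rx": 0,"ry": 0,"rz": 0,"dx": -0.5,"dy": 3,"dz": 0,"jaw": 0}
    - {"rx": 0,"ry": 0,"rz": 0,"dx": -0.5,"dy": 3,"dz": 0,"jaw": 0}
    - {"rx": 0,"ry": 0,"rz": 0,"dx": -0.5,"dy": 3,"dz": 0,"jaw": 0}

```text
clock: 10.95
tcp_pos: [0.506, 0.1402, 0.2401]
tool_rot: [-0.0, 0.996, 0.085, 0.0]
ft_force: [-0.4, 0.1, -3.6]
width: 0.0135
finger_force: 49.9
```

Emit:
drive_tool:
  moves:
    - {"rx": 0,"ry": 0,"rz": 0,"dx": -0.3,"dy": 2,"dz": 0,"jaw": 0}
    - {"rx": 0,"ry": 0,"rz": 0,"dx": -0.3,"dy": 2,"dz": 0,"jaw": 0}
    - {"rx": 0,"ry": 0,"rz": 0,"dx": -0.2,"dy": 1,"dz": 0,"jaw": 0}

```text
clock: 11.25
tcp_pos: [0.5052, 0.1451, 0.2401]
tool_rot: [-0.0, 0.996, 0.085, -0.0]
ft_force: [-0.4, 0.6, -3.4]
width: 0.0134
finger_force: 49.9
```

Emit:
drive_tool:
  moves:
    - {"rx": 0,"ry": 0,"rz": 0,"dx": -0.2,"dy": 1,"dz": 0,"jaw": 0}
    - {"rx": 0,"ry": 0,"rz": 0,"dx": -0.2,"dy": 1,"dz": 0,"jaw": 0}

```text
clock: 11.45
tcp_pos: [0.5048, 0.1469, 0.24]
tool_rot: [-0.0, 0.996, 0.085, -0.0]
ft_force: [-0.6, 0.2, -3.9]
width: 0.013
finger_force: 49.9
```

Emit:
drive_tool:
  moves:
    - {"rx": 0,"ry": 0,"rz": 0,"dx": -0.2,"dy": 1,"dz": 0,"jaw": 0}
    - {"rx": 0,"ry": 0,"rz": 0,"dx": -0.2,"dy": 1,"dz": 0,"jaw": 0}
    - {"rx": 0,"ry": 0,"rz": 0,"dx": -0.1,"dy": 0.7,"dz": 0,"jaw": 0}

```text
clock: 11.75
tcp_pos: [0.5043, 0.1497, 0.2401]
tool_rot: [-0.0, 0.996, 0.085, 0.0]
ft_force: [0.1, -1.3, -2.9]
width: 0.0133
finger_force: 49.9
```

Emit:
drive_tool:
  moves:
    - {"rx": 0,"ry": 0,"rz": 0,"dx": -0.1,"dy": 0.7,"dz": 0,"jaw": 0}
    - {"rx": 0,"ry": 0,"rz": 0,"dx": -0.1,"dy": 0.7,"dz": 0,"jaw": 0}

```text
clock: 11.95
tcp_pos: [0.5041, 0.1511, 0.2401]
tool_rot: [-0.0, 0.996, 0.085, -0.0]
ft_force: [0.4, -0.3, -2.4]
width: 0.0131
finger_force: 49.9
```

Emit:
drive_tool:
  moves:
    - {"rx": 0,"ry": 0,"rz": 0,"dx": -0.1,"dy": 0.6,"dz": 0,"jaw": 0}
    - {"rx": 0,"ry": 0,"rz": 0,"dx": -0.1,"dy": 0.6,"dz": 0,"jaw": 0}

```text
clock: 12.15
tcp_pos: [0.5039, 0.1522, 0.2401]
tool_rot: [-0.0, 0.996, 0.085, -0.0]
ft_force: [-0.4, 0.0, -3.5]
width: 0.0134
finger_force: 49.9
```

Emit:
drive_tool:
  moves:
    - {"rx": 0,"ry": 0,"rz": 0,"dx": -0.1,"dy": 0.6,"dz": 0,"jaw": 0}
    - {"rx": 0,"ry": 0,"rz": 0,"dx": -0.1,"dy": 0.6,"dz": 0,"jaw": 0}

```text
clock: 12.35
tcp_pos: [0.5037, 0.1535, 0.2401]
tool_rot: [-0.0, 0.996, 0.085, -0.0]
ft_force: [-0.1, -0.0, -2.6]
width: 0.0134
finger_force: 49.9
```

Emit:
drive_tool:
  moves:
    - {"rx": 0,"ry": 0,"rz": 0,"dx": -0.1,"dy": 0.6,"dz": 0,"jaw": 0}
    - {"rx": 0,"ry": 0,"rz": 0,"dx": -0.1,"dy": 0.6,"dz": 0,"jaw": 0}

```text
clock: 12.55
tcp_pos: [0.5035, 0.1546, 0.2401]
tool_rot: [0.0, 0.996, 0.085, 0.0]
ft_force: [-0.2, -1.4, -2.8]
width: 0.0133
finger_force: 49.9
```

Emit:
drive_tool:
  moves:
    - {"rx": 0,"ry": 0,"rz": 0,"dx": -0.1,"dy": 0.5,"dz": 0,"jaw": 0}
    - {"rx": 0,"ry": 0,"rz": 0,"dx": 0,"dy": 0,"dz": 0,"jaw": 0}

```text
clock: 12.75
tcp_pos: [0.5035, 0.1547, 0.2401]
tool_rot: [0.0, 0.996, 0.085, -0.0]
ft_force: [0.0, -2.4, -3.5]
width: 0.0135
finger_force: 49.8
```

The back wall is felt (Fy −2.4 N). I'll back off to the middle of the throat and let down.

Emit:
drive_tool:
  moves:
    - {"rx": 0,"ry": 0,"rz": 0,"dx": 0.2,"dy": -1.2,"dz": 0,"jaw": 0}
    - {"rx": 0,"ry": 0,"rz": 0,"dx": 0.2,"dy": -1.1,"dz": 0,"jaw": 0}
    - {"rx": 0,"ry": 0,"rz": 0,"dx": 0,"dy": 0,"dz": -1,"jaw": 0}
    - {"rx": 0,"ry": 0,"rz": 0,"dx": 0,"dy": 0,"dz": -1,"jaw": 0}
    - {"rx": 0,"ry": 0,"rz": 0,"dx": 0,"dy": 0,"dz": -0.6,"jaw": 0}

```text
clock: 13.25
tcp_pos: [0.5038, 0.1529, 0.2373]
tool_rot: [-0.0, 0.996, 0.085, -0.0]
ft_force: [0.2, -0.1, -2.4]
width: 0.0136
finger_force: 49.9
```

Emit:
drive_tool:
  moves:
    - {"rx": 0,"ry": 0,"rz": 0,"dx": 0,"dy": 0,"dz": -0.5,"jaw": 0}

```text
clock: 13.35
tcp_pos: [0.5038, 0.1529, 0.2368]
tool_rot: [-0.0, 0.996, 0.085, -0.0]
ft_force: [-0.4, -1.0, -3.9]
width: 0.013
finger_force: 49.9
```

Emit:
drive_tool:
  moves:
    - {"rx": 0,"ry": 0,"rz": 0,"dx": 0,"dy": 0,"dz": -1,"jaw": 0}
    - {"rx": 0,"ry": 0,"rz": 0,"dx": 0,"dy": 0,"dz": -1,"jaw": 0}

```text
clock: 13.55
tcp_pos: [0.5039, 0.1529, 0.2349]
tool_rot: [-0.0, 0.996, 0.085, 0.0]
ft_force: [0.2, -0.3, -2.9]
width: 0.0133
finger_force: 49.9
```

Emit:
drive_tool:
  moves:
    - {"rx": 0,"ry": 0,"rz": 0,"dx": 0,"dy": 0,"dz": -1,"jaw": 0}
    - {"rx": 0,"ry": 0,"rz": 0,"dx": 0,"dy": 0,"dz": -1,"jaw": 0}
    - {"rx": 0,"ry": 0,"rz": 0,"dx": 0,"dy": 0,"dz": -1,"jaw": 0}

```text
clock: 13.85
tcp_pos: [0.5038, 0.1528, 0.2318]
tool_rot: [-0.0, 0.996, 0.085, -0.0]
ft_force: [-0.4, -1.0, -2.6]
width: 0.0131
finger_force: 49.9
```

Emit:
drive_tool:
  moves:
    - {"rx": 0,"ry": 0,"rz": 0,"dx": 0,"dy": 0,"dz": -0.5,"jaw": 0}
    - {"rx": 0,"ry": 0,"rz": 0,"dx": 0,"dy": 0,"dz": -0.5,"jaw": 0}

```text
clock: 14.05
tcp_pos: [0.5038, 0.1528, 0.2309]
tool_rot: [-0.0, 0.996, 0.085, -0.0]
ft_force: [0.1, -0.4, -2.8]
width: 0.013
finger_force: 49.9
```

Emit:
drive_tool:
  moves:
    - {"rx": 0,"ry": 0,"rz": 0,"dx": 0,"dy": 0,"dz": -0.5,"jaw": 0}
    - {"rx": 0,"ry": 0,"rz": 0,"dx": 0,"dy": 0,"dz": -0.5,"jaw": 0}
    - {"rx": 0,"ry": 0,"rz": 0,"dx": 0,"dy": 0,"dz": -0.4,"jaw": 0}

```text
clock: 14.35
tcp_pos: [0.5039, 0.1528, 0.2296]
tool_rot: [-0.0, 0.996, 0.085, 0.0]
ft_force: [0.1, 0.3, -3.4]
width: 0.0134
finger_force: 49.9
```

Emit:
drive_tool:
  moves:
    - {"rx": 0,"ry": 0,"rz": 0,"dx": 0,"dy": 0,"dz": -0.4,"jaw": 0}
    - {"rx": 0,"ry": 0,"rz": 0,"dx": 0,"dy": 0,"dz": -0.3,"jaw": 0}
    - {"rx": 0,"ry": 0,"rz": 0,"dx": 0,"dy": 0,"dz": 0,"jaw": 0}

```text
clock: 14.65
tcp_pos: [0.5039, 0.1528, 0.229]
tool_rot: [-0.0, 0.996, 0.085, 0.0]
ft_force: [-1.2, 0.6, -1.0]
width: 0.0134
finger_force: 50.1
```

Emit:
drive_tool:
  moves:
    - {"rx": 0,"ry": 0,"rz": 0,"dx": 0,"dy": 0,"dz": -0.2,"jaw": 0}
    - {"rx": 0,"ry": 0,"rz": 0,"dx": 0,"dy": 0,"dz": 0,"jaw": 0}

```text
clock: 14.85
tcp_pos: [0.5039, 0.1528, 0.2289]
tool_rot: [-0.0, 0.996, 0.085, 0.0]
ft_force: [-0.2, -0.0, 1.0]
width: 0.0132
finger_force: 50.3
```

The bar is seated on both throat floors and the weight is off the wrist. I'll release slowly.

Emit:
drive_tool:
  moves:
    - {"rx": 0,"ry": 0,"rz": 0,"dx": 0,"dy": 0,"dz": 0,"jaw": 0}
    - {"rx": 0,"ry": 0,"rz": 0,"dx": 0,"dy": 0,"dz": 0,"jaw": 17}
    - {"rx": 0,"ry": 0,"rz": 0,"dx": 0,"dy": 0,"dz": 0,"jaw": 20}
    - {"rx": 0,"ry": 0,"rz": 0,"dx": 0,"dy": 0,"dz": 0,"jaw": 25}
    - {"rx": 0,"ry": 0,"rz": 0,"dx": 0,"dy": 0,"dz": 0,"jaw": 30}
  grip_force: 20

```text
clock: 15.35
tcp_pos: [0.504, 0.1528, 0.2287]
tool_rot: [-0.0, 0.996, 0.085, 0.0]
ft_force: [1.0, -0.9, -0.6]
width: 0.0257
finger_force: 0.0
```

Emit:
drive_tool:
  moves:
    - {"rx": 0,"ry": 0,"rz": 0,"dx": 0,"dy": 0,"dz": 0,"jaw": 45}
    - {"rx": 0,"ry": 0,"rz": 0,"dx": 0,"dy": 0,"dz": 0,"jaw": 55}
    - {"rx": 0,"ry": 0,"rz": 0,"dx": 0,"dy": 0,"dz": 0,"jaw": 55}

```text
clock: 15.65
tcp_pos: [0.5039, 0.1528, 0.2287]
tool_rot: [-0.0, 0.996, 0.085, 0.0]
ft_force: [0.8, -0.1, -0.4]
width: 0.0467
finger_force: 0.0
```

```bash
python3 snap.py 6 wrist scene; python3 -c "
import cv2,numpy as np
a=cv2.imread('pics/wrist6.png')[100:400,60:460];b=cv2.imread('pics/scene6.png')[150:300,270:470]
cv2.imwrite('pics/comp6.png',np.vstack([a,cv2.resize(b,(400,300),interpolation=cv2.INTER_CUBIC)]))"
```

```text
15.75 [0.5039 0.1528 0.2287] [-0.      0.9964  0.0846  0.0001] [0.404  0.0486 0.2869] [-0.0427  0.0148  0.0456] 0.04692999275194203 0.0
```

View pics/comp6.png

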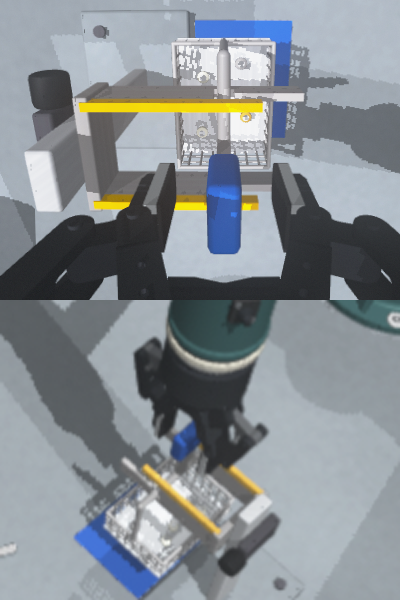

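The bar is under both keepers in the throats, the basket hangs upright, and the fingers stand clear on both sides of the grip. I'll retreat straight up.

Emit:
drive_tool:
  moves:
    - {"rx": 0,"ry": 0,"rz": 0,"dx": 0,"dy": 0,"dz": 8,"jaw": 55}
    - {"rx": 0,"ry": 0,"rz": 0,"dx": 0,"dy": 0,"dz": 15,"jaw": 55}
    - {"rx": 0,"ry": 0,"rz": 0,"dx": 0,"dy": 0,"dz": 20,"jaw": 55}
    - {"rx": 0,"ry": 0,"rz": 0,"dx": 0,"dy": 0,"dz": 25,"jaw": 55}
    - {"rx": 0,"ry": 0,"rz": 0,"dx": 0,"dy": 0,"dz": 25,"jaw": 55}

```text
clock: 16.25
tcp_pos: [0.5037, 0.1528, 0.323]
tool_rot: [-0.0, 0.996, 0.085, -0.0]
ft_force: [-0.0, 0.5, 0.4]
width: 0.047
finger_force: 0.0
```

Emit:
drive_tool:
  moves:
    - {"rx": 0,"ry": 0,"rz": 0,"dx": 0,"dy": 0,"dz": 15,"jaw": 55}
    - {"rx": 0,"ry": 0,"rz": 0,"dx": 0,"dy": 0,"dz": 0,"jaw": 55}
    - {"rx": 0,"ry": 0,"rz": 0,"dx": 0,"dy": 0,"dz": 0,"jaw": 55}
    - {"rx": 0,"ry": 0,"rz": 0,"dx": 0,"dy": 0,"dz": 0,"jaw": 55}
    - {"rx": 0,"ry": 0,"rz": 0,"dx": 0,"dy": 0,"dz": 0,"jaw": 55}

```text
clock: 16.75
tcp_pos: [0.5032, 0.1527, 0.3355]
tool_rot: [0.0, 0.996, 0.085, -0.001]
ft_force: [-0.3, -0.7, 0.3]
width: 0.0472
finger_force: 0.0
```

Emit:
drive_tool:
  moves:
    - {"rx": 0,"ry": 0,"rz": 0,"dx": 0,"dy": 0,"dz": 0,"jaw": 55}
    - {"rx": 0,"ry": 0,"rz": 0,"dx": 0,"dy": 0,"dz": 0,"jaw": 55}
    - {"rx": 0,"ry": 0,"rz": 0,"dx": 0,"dy": 0,"dz": 0,"jaw": 55}
    - {"rx": 0,"ry": 0,"rz": 0,"dx": 0,"dy": 0,"dz": 0,"jaw": 55}
    - {"rx": 0,"ry": 0,"rz": 0,"dx": 0,"dy": 0,"dz": 0,"jaw": 55}

```text
clock: 17.25
tcp_pos: [0.5039, 0.1528, 0.3367]
tool_rot: [-0.0, 0.996, 0.085, 0.0]
ft_force: [-0.1, 0.5, -0.4]
width: 0.0469
finger_force: 0.0
```

```bash
python3 snap.py 7 scene wrist; python3 snap.py 8 scene wrist; python3 snap.py 9 scene wrist; python3 -c "
import cv2,numpy as np
for n in ('scene','wrist'):
  f=[cv2.imread(f'pics/{n}{i}.png').astype(int) for i in(7,8,9)]
  print(n,[(np.abs(f[0]-x).max(2)>40).sum() for x in f[1:]])
a=cv2.imread('pics/wrist9.png');b=cv2.imread('pics/scene9.png')[60:300,150:470]
cv2.imwrite('pics/comp9.png',np.hstack([cv2.resize(a,(400,300)),cv2.resize(b,(400,300),interpolation=cv2.INTER_CUBIC)]))"
```

```text
17.35 [0.5039 0.1528 0.3367] [-0.0001  0.9964  0.0846  0.    ] [-0.132   0.4243 -0.2316] [0.0197 0.024  0.0215] 0.046904682463603325 0.0
17.45 [0.5039 0.1528 0.3367] [-0.0001  0.9964  0.0845  0.0001] [0.4133 0.2367 0.4005] [-0.0018  0.0548  0.0449] 0.0470548621319328 0.0
17.55 [0.5039 0.1528 0.3367] [-0.0001  0.9964  0.0846  0.    ] [-0.639   0.5395  0.2086] [ 0.0188  0.0525 -0.0319] 0.04720699409213004 0.0
scene [np.int64(0), np.int64(3)]
wrist [np.int64(10), np.int64(11)]
```

View pics/comp9.png

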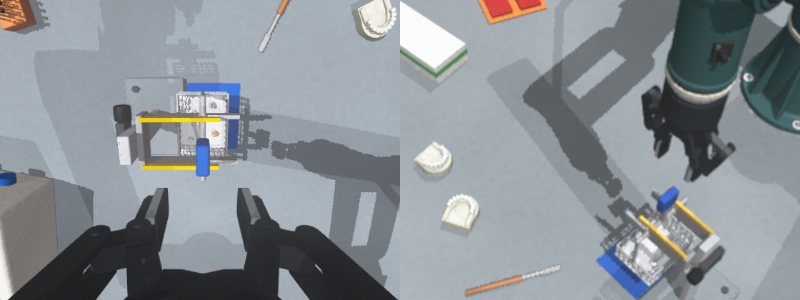

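The basket hangs upright and still on both hooks, the gripper is well clear, and the models and knife are untouched.

```bash
python3 -c "
from plant import env
print(env.job_done())"
```

```text
the job is handed in; nothing more can be done
None
```

The basket hangs upright and still from both hooks, with its bar under the keepers and the gripper clear; the models and knife were left alone, and I handed the job in at about 17.6 s (no verdict came back).

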